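Damp check beside the tape post

TASK

Check the closet shelf for damp at the circle drawn on it beside the tape post: slide the roll of tape up off its post and lay it down flat on the shelf (do not drop it), clear of the post and of the circle. Then draw the moisture meter out of the sloping pocket on the caddy and hold it upright, square to the shelf, with its sprung foot on the cross in the circle, pressed lightly so that the foot is pushed in about half of its travel and never pressed down hard. Finish while holding the meter there for the reading; leave the other things on the shelf and the caddy's flap alone.

Things in the scene. Friction and masses are not known exactly. Their poses are not given: they have to be found in the camera images.
- shelf: The painted pine shelf that everything stands on, a flat top at z = 0; its origin is in the top face.
- post: Tape post fixed to the shelf: a steel flange 40 mm across and 4 mm thick lying on the shelf, and an upright wooden dowel 21 mm across whose rounded top is 52 mm above the shelf. Origin on its axis at shelf level, z up. The drawn circle lies on its +x side.
- mark (a point): Centre of the cross in the dark marker circle drawn on the shelf (circle 32 mm across, line 3 mm), at shelf level, 41 mm from the post's axis. At the start the edge of the tape roll overhangs the near part of the circle.
- roll: Roll of grey cloth tape, 68 mm outside diameter, 36 mm wide, cardboard core with a 26 mm hole, about 0.11 kg. It starts over the post with its axis upright, resting on the 4 mm flange. Origin: centre of its underside, z along its axis.
- caddy: Grey plastic caddy, fixed. Origin at shelf level under its front pocket, -x its front. Bin with closed flap at x = 26 to 136 mm, 170 mm wide (y), 114 mm high. The pocket is a sleeve 39 by 57 mm outside, its axis tilted 0.35 rad, top towards -x; its mouth is 95 mm up the meter's axis from the foot. The meter sits on its shoulders with 2 mm of play; it is clear when drawn 100 mm along its axis.
- meter: Black moisture meter, 0.2 kg. z runs up it from the foot's face (origin, foot fully out) to its top at 172 mm; x, y as the caddy's at the start. Flat body 26 mm (x) by 46 mm (y) from z = 50 to 172 mm, small screen on +x; round nose 21 to 26 mm across at z = 18 to 50 mm; then the foot. Starts foot down in the caddy's pocket, leaning 0.35 rad, z above 95 mm standing out.
- grip (a point): Point on the meter's axis inside its body 140 mm above the foot's face: a good place to grip it across its 46 mm width (along the meter's y).
- tip (a point): Centre of the foot's contact face, the lower end of the meter (it moves with the foot).
- foot (a joint): How far the meter's sprung foot (a steel disc 20 mm across, 8 mm thick) is pushed in: 0 fully out, 0.008 m hard home. The spring gives 0.9 N at the start of travel and rises 0.6 N per mm: about 3.3 N half way, 5.7 N at the end.
- flap (a joint): The caddy's flap lid: 0 shut, grows in rad as it opens. Leave it shut.
- dustpan: Red plastic dustpan lying on the shelf, pan 200 mm (x) by 210 mm (y), 55 mm high at its back, handle reaching to 236 mm on its +x side. Origin under the pan's centre. Bystander.
- brush: Grey nylon scrub brush, bristles down, 200 mm long (its x) by 62 mm wide, 68 mm high with its bow handle. Origin under its centre. Bystander.
- bottle_a: Empty white spray bottle, 78 mm across, 200 mm high, nozzle reaching 57 mm to its -x. Origin under its centre. Bystander.
- bottle_b: A second spray bottle like the first. Bystander.
- clip: Small steel spring clip for a dustpan handle, plate 60 mm (x) by 22 mm, 36 mm high. Origin under its centre. Bystander.
- tin: Flat round aluminium polish tin, 83 mm across, 28 mm high. Origin under its centre. Bystander.
- carton: Small cardboard carton 70 mm (x) by 100 mm (y), 75 mm high. Origin under its centre. Bystander.
There are look-alikes about, which are no part of the job. Leave any blue look-alike of the roll alone. Several things have the shape of the meter; the one meant has the colours described above.

How it is judged:
On the way:
1. the roll is off its post, lying flat on the shelf clear of post and circle, and let go (height (world z) of roll below 0.006 m and angle between roll's own z axis and vertical below 0.1 rad and horizontal distance between roll and post above 0.056 m and horizontal distance between roll and mark above 0.05 m and contact force between the fingers and roll below 0.05 N and linear speed of roll below 0.02 m/s), for 0.3 s.
At the end, for the whole second after the job is handed in: Roll let go, flat on the shelf (within 6 mm), axis over 56 mm from the post's and 50 mm from the cross. Meter gripped, still, within 0.1 rad of upright, foot on the shelf within 8 mm of the cross, in by 1.5 to 6.8 mm at 0.8 to 9 N; not touching post, caddy or roll (all of step 1 and horizontal distance between tip and mark below 0.008 m and angle between meter's own z axis and vertical below 0.1 rad and value of joint foot between 0.0015 and 0.0068 m and contact force between meter and shelf between 0.8 and 9 N and contact force between the fingers and meter above 3 N and linear speed of meter below 0.02 m/s and contact force between meter and post below 0.3 N and contact force between meter and caddy below 0.3 N and contact force between meter and roll below 0.3 N); the arm keeps its last pose, push and grip.
It fails at once if the meter is pressed on the shelf with more than 15 N (contact force between meter and shelf above 15 N).
It fails at once if the roll is dropped: off the post and loose more than 20 mm above the shelf (height (world z) of roll above 0.02 m and horizontal distance between roll and post above 0.03 m and contact force between the fingers and roll below 0.01 N).
It fails at once if the caddy's flap is lifted (value of joint flap above 0.3 rad).
It fails at once if a bystander is shifted more than 20 mm (distance of any of dustpan, brush, bottle_a, bottle_b, clip, tin, carton from where it was at the start of the episode above 0.02 m).
It fails at once if a bystander is tipped over (angle between any of dustpan, brush, bottle_a, bottle_b, clip, tin, carton's own z axis and vertical above 0.4 rad).
It also fails if it takes over 61 s, if anything falls off the work surface, if the arm or the gripper's body presses on something with over 40 N, if the wrist force passes 120 N, or if a joint passes its speed limit or range.

ROBOT

A 7-joint arm with a two-finger parallel gripper is mounted at the origin on the work surface. World frame = base frame: x ahead of the robot, y to its left, z up, the work surface at z = 0. Lengths are in m, angles in rad, forces in N, time in s.
With the tool pointing down it reaches from about 0.425 to 0.925 m from the base axis. Payload 6.8 kg.
Tool frame: the origin (TCP) lies between the finger pads; the fingertips stand 17 mm ahead of it and the grasp point (between the pads) lies 2 mm behind it; z points along the fingers, y is the line along which they close (so a half turn about z gives the same grasp; the last joint's range is limited). The gripper opens to 85 mm and grips with 20 to 120 N. Pads are 22 mm wide; open, the fingers measure 114 mm over their backs; the gripper's body (76 mm by 85 mm) begins 54 mm behind the grasp point. The pads swing forward as they close: fully open they stand 13 mm farther back than shut.
Start: joints at [1.169, 0.477, 0.022, 1.555, -0.011, 1.109, -0.083], TCP at [0.195, -0.646, 0.248] pointing down, gripper open.
Joint ranges: [-2.96, 2.96], [-0.34, 2.1], [-1.41, 1.46], [0.24, 2.44], [-1.37, 4.51], [0.17, 1.92], [-2.96, 2.96]. Speed limits (rad/s): [2.39, 2.39, 3.14, 3.14, 3.14, 3.14, 3.14].

INTERFACE

Orientations are given as a 3x3 rotation matrix whose columns are the frame's x, y, z axes.
In Python, from workcell import robot gives the robot as it stands.
- The arm moves only by the tool pendant, called after "Request:" as name(argument=value, ...), one argument or row to a line, values as JSON. Schema: {"type":"object","properties":{"offsets":{"type":"object","properties":{"rows":{"type":"array","items":{"type":"array","items":{"type":"number"},"minItems":7,"maxItems":7},"minItems":1,"maxItems":20}},"additionalProperties":false,"required":["rows"]},"clamp_n":{"type":"number"},"only":{"type":"string"},"quiet":{"type":"boolean"},"lines":{"type":"string"}},"required":["offsets"],"additionalProperties":false}. offsets is an object whose key "rows" holds a list of rows, 1 to 20 of them, each of 7 numbers: the finger opening in m, then dx, dy, dz in a scale on which 1.0 is 0.8 m, then a rotation vector rx, ry, rz in shares of pi/2 rad (1.0 is pi/2 rad); each row is the pose to reach, as a shift and turn from the pose commanded when the call began, along the tool's axes at that moment; what a row does not reach only later rows make up. A row lasts 1/10 s, in which the tool goes at most 0.05 m and 0.15 rad, less where a joint would pass 70% of its speed; a pose out of reach is approached as far as the arm can. The fingers move at their own pace and stop on an object; clamp_n is the grip in N (left out, the last holds). Time passes only in rows, so rows that do not move let the fingers close. The tool returns the time, the measured TCP pose, the force, the opening and the grip force at its end. only (a regular expression) keeps the lines of the reply that match it, lines (a string "A,B") keeps lines A to B, and quiet returns only ok. No shift or turn number may pass 1 either way. Input that does not fit is refused with a message, and nothing moves.
- robot.read_state(): the state, without advancing time (a new reading comes with each control period).
- robot.snapshot(name): name is "scene" or "top" or "wrist"; returns a dict with "frame" (420x560x3 uint8, red, green, blue), "fov_y" (degrees; the focal length in pixels is half the picture's height over the tangent of half this angle, whatever the lens; pixels are square), "cx", "cy" (the principal point, pixels), "dist" ([k1, k2, p1, p2, k3] as OpenCV has them; the pictures are not rectified), "R" (3x3) and "t" (3): a world point X has camera coordinates R X + t. Camera axes: x right, y down, z forward; pixel columns grow to the right and rows downward; lengths in m; the calibration is good to about 2 mm. A picture is of the moment at which its call begins. There is no depth.
- robot.close_job(): hands the job in; it is judged then, once.
The state is a dict: "time_s": time; "joint_positions": joint angles; "qvel": joint speeds; "effort": joint torques, N m; "eef_pos": TCP position; "ee_rot": TCP orientation; "ft_force": force on the tool from outside, world axes, zero at the start; "moment": the same for the moment, N m; "gripper_width": finger opening in m; "finger_force": force on a finger pad.
Only numpy, scipy, OpenCV 4.12 (cv2) and the standard library are available. Lean on these libraries where they do the work, as an engineer would, in place of code of your own. Each camera call takes 0.05 s, during which the arm holds its last target. There are 200 camera calls.

## Working session

There is one attempt and no reset: what is moved stays moved. The work goes in short steps, Python scripts to look and compute and a tool call to move; the robot and the scene stay as the last step left them, time stands still between calls to the robot, and variables do not carry over. Pictures are saved under pics/ and viewed, at most 10 in all, crops included, and the job is handed in when it is done.

```bash
ls; mkdir -p pics; cat > h.py <<'E'
import numpy as np, cv2, pickle
from workcell import robot
def snap(n,f):
    s=robot.snapshot(n); pickle.dump(s,open(f'pics/{f}.pkl','wb')); cv2.imwrite(f'pics/{f}.png',s['frame'][:,:,::-1]); return s
def load(f): return pickle.load(open(f'pics/{f}.pkl','rb'))
def K(s):
    h,w=s['frame'].shape[:2]; f=h/2/np.tan(np.radians(s['fov_y'])/2)
    return np.array([[f,0,s['cx']],[0,f,s['cy']],[0,0,1.]])
def ray(s,u,v):
    p=cv2.undistortPoints(np.array([[[u,v]]],float),K(s),np.array(s['dist'],float))[0,0]
    R=np.array(s['R']);return -R.T@np.array(s['t']), R.T@np.array([p[0],p[1],1])
def onz(s,u,v,z):
    o,d=ray(s,u,v); return o+d*(z-o[2])/d[2]
def proj(s,X):
    return cv2.projectPoints(np.array(X,float).reshape(-1,1,3),cv2.Rodrigues(np.array(s['R'],float))[0],np.array(s['t'],float),K(s),np.array(s['dist'],float))[0][:,0]
def tri(a,ua,b,ub):
    o1,d1=ray(a,*ua);o2,d2=ray(b,*ub);A=np.c_[d1,-d2];k=np.linalg.lstsq(A,o2-o1,rcond=None)[0]
    p,q=o1+k[0]*d1,o2+k[1]*d2; return (p+q)/2,np.linalg.norm(p-q)
E
python3 - <<'E'
from h import *
a=snap('scene','s0');b=snap('top','t0')
cv2.imwrite('pics/both.png',cv2.resize(np.vstack([a['frame'],b['frame']])[:,:,::-1],None,fx=.7,fy=.7))
for s in(a,b): print(s['fov_y'],-np.array(s['R']).T@s['t'])
st=robot.read_state();print(st['time_s'],st['eef_pos'],st['ee_rot'])
E
```

```text
pics
55.68426056283638 [1.44714226 0.21433849 0.72009141]
42.94729255333707 [ 0.47476509 -0.03632441  1.88290077]
0.1 [ 0.19526951 -0.64561149  0.24741653] [[ 9.57159364e-01  2.89560985e-01 -6.22344965e-04]
 [ 2.89561616e-01 -9.57158129e-01  1.54490849e-03]
 [-1.48337318e-04 -1.65893084e-03 -9.99998613e-01]]
```

View pics/s0.png

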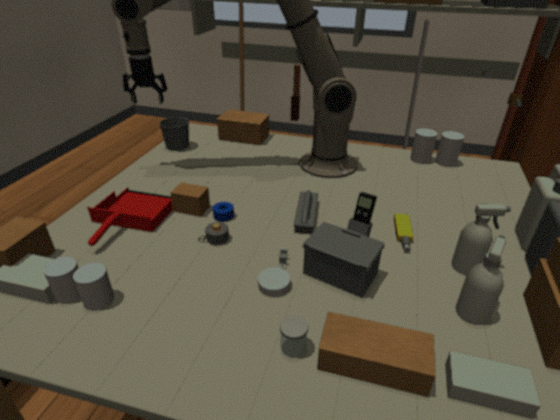

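View pics/t0.png

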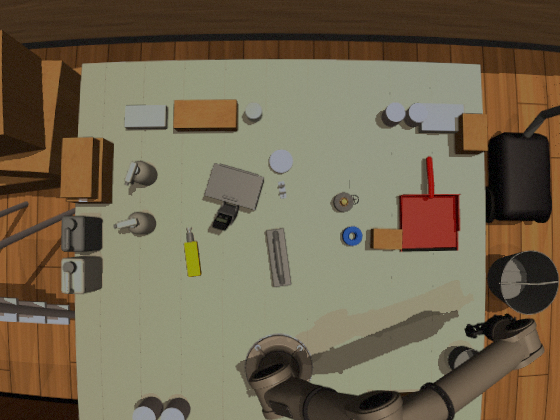

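The roll is at (344,202) in the top view and (217,232) in the scene view. The caddy is at about (233,187) and the meter at about (226,215) in the top view. Next I'll look at enlarged crops.

```bash
python3 - <<'E'
from h import *
a=load('s0');b=load('t0')
def crop(s,x,y,w,h,k): return cv2.resize(s['frame'][y:y+h,x:x+w,::-1],None,fx=k,fy=k,interpolation=cv2.INTER_CUBIC)
# each 400x300
im=np.vstack([np.hstack([crop(b,315,180,50,37,8)[:296],crop(b,195,155,80,74,4)]+[]) if 0 else np.hstack([crop(b,315,180,50,37,8),crop(b,200,160,66,37*2,4)[:, :264]]),
 np.hstack([crop(a,195,212,50,37,8),crop(a,335,185,66,74,4)])])
cv2.imwrite('pics/c1.png',im);print(im.shape)
E
```

```text
(592, 664, 3)
```

View pics/c1.png

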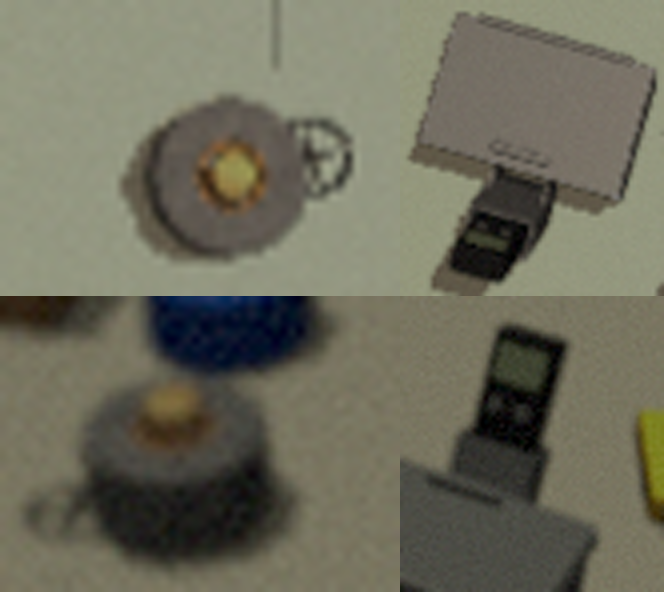

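The enlarged crops show these features, in crop pixels:
- **Roll top:** centre (232,175).
- **Circle:** centre about (313,158).
- **Bin lid corners:** (460,12), (655,70), (620,197) and (418,143).
- **Meter screen-face top corners, scene view:** (505,328) and (568,345).

Next I'll fit the caddy pose.

```bash
cat > fit.py <<'E'
from h import *
from scipy.optimize import least_squares
a=load('s0');b=load('t0')
def Tc(p): c,s=np.cos(p[2]),np.sin(p[2]); return np.array([[c,-s,0],[s,c,0],[0,0,1]]),np.array([p[0],p[1],0])
# meter frame in caddy: tilt top toward -x; origin (foot) unknown height zf and x offset xf
def Rm(): c,s=np.cos(.35),np.sin(.35); return np.array([[c,0,-s],[0,1,0],[s,0,c]])
def meter(p,X):
    R,t=Tc(p); return R@(Rm()@np.array(X)+np.array([p[3],0,p[4]]))+t
E
python3 - <<'E'
from fit import *
for h in(.04,): 
    r=onz(b,315+232/8-.45,180+175/8-.45,.04); print('roll top',r)
r2=onz(b,315+232/8-.45,180+175/8-.45,.052);print('dowel',r2)
m=onz(b,315+313/8-.45,180+158/8-.45,0); print('mark',m,np.linalg.norm(m-r)**1, np.linalg.norm((m-r)[:2]))
ms=onz(a,195+62/8-.45,212+(512-296)/8-.45,0);print('mark scene',ms)
rs=onz(a,195+175/8-.45,212+(432-296)/8-.45,.04);print('rolltop scene',rs)
C=np.array([[.136,.085,.114],[.136,-.085,.114],[.026,-.085,.114],[.026,.085,.114]])
uv=np.array([[460,12],[655,70],[620,197],[418,143]],float);uv[:,0]-=400;uv=uv/4+[200,160]-.4
def res(p):
    R,t=Tc(p);return (proj(b,C@R.T+t)-uv).ravel()
f=least_squares(res,[.5,.15,-.2]);print('caddy',f.x,f.fun.round(1))
# meter
us=np.array([[505-400,328-296],[568-400,345-296]])/4+[335,185]-.4
def r3(q):
    p=list(f.x)+list(q[:2]); P=[meter(p,[.013,-.023,.172]),meter(p,[.013,.023,.172])]
    return (proj(a,P)-us).ravel()
g=least_squares(r3,[0,.02]);print('foot xf,zf',g.x,g.fun.round(1))
p=list(f.x)+list(g.x)
print('grip',meter(p,[0,0,.14]),'foot',meter(p,[0,0,0]))
np.save('p.npy',p)
def draw(s,img,segs,x0,y0,k):
    for A,B in segs:
        q=[tuple(int(v) for v in ((w-[x0,y0]+.5)*k)) for w in proj(s,[A,B])]; cv2.line(img,q[0],q[1],(0,255,0),1)
def box(fn,lo,hi):
    c=[[x,y,z] for x in(lo[0],hi[0]) for y in(lo[1],hi[1]) for z in(lo[2],hi[2])]
    return [(fn(c[i]),fn(c[j])) for i in range(8) for j in range(i) if bin(i^j).count('1')==1]
R,t=Tc(p)
segs=box(lambda X:meter(p,X),[-.013,-.023,.095],[.013,.023,.172])+box(lambda X:R@np.array(X)+t,[.026,-.085,0],[.136,.085,.114])
def crop(s,x,y,w,h,k): return cv2.resize(s['frame'][y:y+h,x:x+w,::-1],None,fx=k,fy=k,interpolation=cv2.INTER_CUBIC)
A=crop(a,300,185,90,110,5);draw(a,A,segs,300,185,5)
B=crop(b,198,155,70,110,5);draw(b,B,segs,198,155,5)
cv2.imwrite('pics/c2.png',np.hstack([A,B]))
E
```

```text
roll top [ 0.58782071 -0.22271609  0.04      ]
dowel [ 0.58708455 -0.2215024   0.052     ]
mark [ 0.59804067 -0.26281261  0.        ] 0.05755152608616073 0.041378474535028915
mark scene [ 0.59710584 -0.26825026  0.        ]
rolltop scene [ 0.58847308 -0.22325427  0.04      ]
caddy [ 0.55513228  0.17138285 -0.27323792] [-0.2  0.7 -0.2 -0.1 -0.7 -0.1  1.1 -0.6]
foot xf,zf [-0.02436335  0.00314538] [-0.1 -0.2  0.1  0.2]
grip [0.48544797 0.19091168 0.13465756] foot [0.53167276 0.17795732 0.00314538]
```

View pics/c2.png

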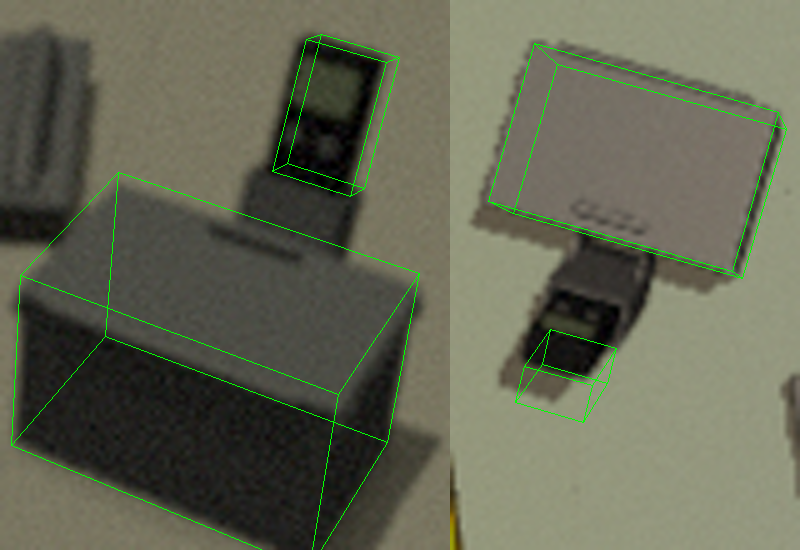

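The caddy fit looks good, but the meter is off in the top view. The lower black edge there, (450,263)–(497,280), is the back edge of the top face. I'll do a joint fit with points from both views.

```bash
python3 - <<'E'
from fit import *
C=np.array([[.136,.085,.114],[.136,-.085,.114],[.026,-.085,.114],[.026,.085,.114]])
ub=np.array([[460,12],[655,70],[620,197],[418,143]],float);ub[:,0]-=400;ub=ub/4+[200,160]-.4
ua=np.array([[335,408],[18,293],[125,183],[420,285]])/5+[300,185]-.4
ms=np.array([[505-400,328-296],[568-400,345-296]])/4+[335,185]-.4
mt=np.array([[50,263],[97,280]])/4+[200,160]-.4
def res(p):
    R,t=Tc(p);X=C@R.T+t
    return np.r_[(proj(b,X)-ub).ravel(),(proj(a,X)-ua).ravel(),
      (proj(a,[meter(p,[.013,-.023,.172]),meter(p,[.013,.023,.172])])-ms).ravel(),
      (proj(b,[meter(p,[-.013,.023,.172]),meter(p,[-.013,-.023,.172])])-mt).ravel()]
f=least_squares(res,[.55,.17,-.27,0,.02],loss='soft_l1');p=f.x;print(p,res(p).round(1).reshape(-1,2).tolist())
print('grip',meter(p,[0,0,.14]),'foot',meter(p,[0,0,0]))
np.save('p.npy',p)
def draw(s,img,segs,x0,y0,k):
    for A,B in segs:
        q=[tuple(int(v) for v in ((w-[x0,y0]+.5)*k)) for w in proj(s,[A,B])]; cv2.line(img,q[0],q[1],(0,255,0),1)
def box(fn,lo,hi):
    c=[[x,y,z] for x in(lo[0],hi[0]) for y in(lo[1],hi[1]) for z in(lo[2],hi[2])]
    return [(fn(c[i]),fn(c[j])) for i in range(8) for j in range(i) if bin(i^j).count('1')==1]
R,t=Tc(p)
segs=box(lambda X:meter(p,X),[-.013,-.023,.095],[.013,.023,.172])+box(lambda X:R@np.array(X)+t,[.026,-.085,0],[.136,.085,.114])
def crop(s,x,y,w,h,k): return cv2.resize(s['frame'][y:y+h,x:x+w,::-1],None,fx=k,fy=k,interpolation=cv2.INTER_CUBIC)
A=crop(a,300,185,90,110,5);draw(a,A,segs,300,185,5)
B=crop(b,198,155,70,110,5);draw(b,B,segs,198,155,5)
cv2.imwrite('pics/c3.png',np.hstack([A,B]))
E
```

```text
[ 0.56020031  0.17503621 -0.30152508  0.00078614  0.01991992] [[0.1, -1.2], [-0.4, -0.6], [-1.8, -0.9], [0.4, -2.7], [0.0, -1.2], [0.5, -3.1], [-0.2, -1.5], [0.5, -0.5], [-1.2, -0.5], [-0.7, 0.3], [-1.7, 0.2], [0.1, 0.3]]
grip [0.51511107 0.18905932 0.1514321 ] foot [0.56095097 0.17480274 0.01991992]
```

View pics/c3.png

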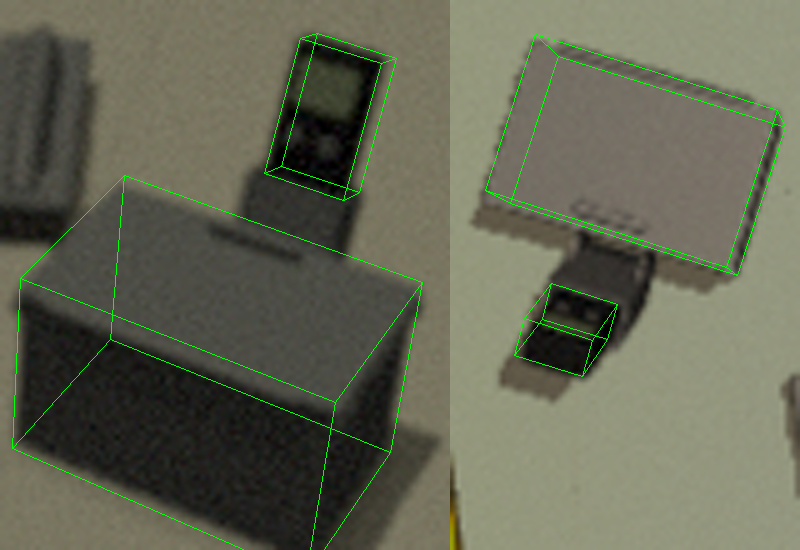

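Overlay: the meter box now sits on the meter in both views, with the foot at about z = 20 mm, which is plausible. Next I'll compute the move to above the roll.

```bash
cat >> h.py <<'E'
def rel(target,R=None):
    st=robot.read_state();Rc=np.array(st['ee_rot']);d=Rc.T@(np.array(target)-st['eef_pos'])
    rv=np.zeros(3) if R is None else cv2.Rodrigues(Rc.T@np.array(R))[0].ravel()
    print(d.round(4),rv.round(4),'dist',np.linalg.norm(d).round(3))
E
python3 -c "
from h import *
rel([.588,-.2225,.13])"
```

```text
[ 0.4984 -0.2911  0.1178] [0. 0. 0.] dist 0.589
```

Careful with the scale: shifts go in shares of 0.8 m and turns go in shares of pi/2 rad. That gives: 0.4984 m is 0.623, -0.2911 m is -0.3639.

Request:
pendant(
  offsets={"rows":[[0.085,0.623,-0.3639,0.125,0,0,0],[0.085,0.623,-0.3639,0.125,0,0,0],[0.085,0.623,-0.3639,0.125,0,0,0],[0.085,0.623,-0.3639,0.125,0,0,0],[0.085,0.623,-0.3639,0.125,0,0,0],[0.085,0.623,-0.3639,0.125,0,0,0],[0.085,0.623,-0.3639,0.1473,0,0,0],[0.085,0.623,-0.3639,0.1473,0,0,0],[0.085,0.623,-0.3639,0.1473,0,0,0],[0.085,0.623,-0.3639,0.1473,0,0,0],[0.085,0.623,-0.3639,0.1473,0,0,0],[0.085,0.623,-0.3639,0.1473,0,0,0],[0.085,0.623,-0.3639,0.1473,0,0,0],[0.085,0.623,-0.3639,0.1473,0,0,0],[0.085,0.623,-0.3639,0.1473,0,0,0],[0.085,0.623,-0.3639,0.1473,0,0,0]]},
)

```text
time_s: 1.7
eef_pos: [0.5873, -0.225, 0.1307]
ee_rot: [[0.958, 0.287, -0.0], [0.287, -0.958, -0.001], [-0.001, 0.001, -1.0]]
ft_force: [0.3, -0.7, 0.3]
gripper_width: 0.085
finger_force: 0.0
```

```bash
python3 - <<'E'
from h import *
w=snap('wrist','w1'); st=robot.read_state();print(st['eef_pos'],st['gripper_width'])
print('proj guess roll top, dowel, mark',proj(w,[[.588,-.2225,.04],[.587,-.2225,.052],[.598,-.2628,0]]).round(1))
E
```

```text
[ 0.58741032 -0.22484189  0.13078225] 0.0852171901185466
proj guess roll top, dowel, mark [[276.4 217.7]
 [275.8 224.4]
 [326.1 205.5]]
```

View pics/w1.png

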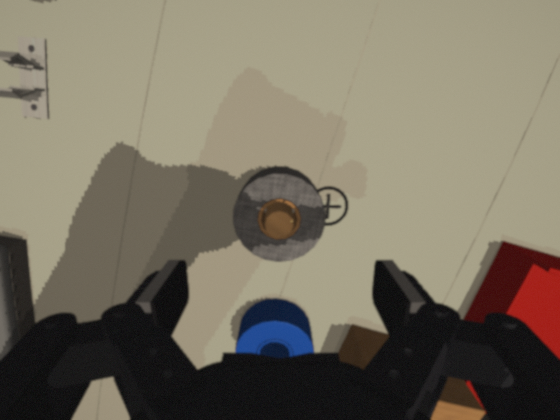

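The wrist view shows the roll top centred at about (280,214), the cross at (330,206), and the blue roll clear below.

```bash
python3 -c "
from h import *
w=load('w1');print(onz(w,280,214,.04),onz(w,330,206,0),onz(w,234,214,.04),onz(w,326,214,.04))
rel([.5885,-.2245,.027])"
```

```text
[ 0.59142844 -0.22417137  0.04      ] [ 0.5985692  -0.26612028  0.        ] [ 0.58190538 -0.19251646  0.04      ] [ 0.6009411  -0.25582582  0.04      ]
[ 1.200e-03 -1.000e-04  1.038e-01] [0. 0. 0.] dist 0.104
```

To row units: 0.1035 m is 0.1294, 0.0026 m is 0.0033.

Request:
pendant(
  offsets={"rows":[[0.085,0.0033,0,0.0375,0,0,0],[0.085,0.0033,0,0.075,0,0,0],[0.085,0.0033,0,0.1063,0,0,0],[0.085,0.0033,0,0.1294,0,0,0],[0.085,0.0033,0,0.1294,0,0,0],[0.06,0.0033,0,0.1294,0,0,0],[0.06,0.0033,0,0.1294,0,0,0],[0.06,0.0033,0,0.1294,0,0,0],[0.06,0.0033,0,0.1294,0,0,0],[0.06,0.0033,0,0.1294,0,0,0]]},
  clamp_n=30,
)

```text
time_s: 2.75
eef_pos: [0.5916, -0.2229, 0.0284]
ee_rot: [[0.957, 0.289, 0.002], [0.289, -0.957, -0.001], [0.002, 0.001, -1.0]]
ft_force: [-1.2, -0.5, 6.6]
gripper_width: 0.0672
finger_force: 34.5
```

To row units: -0.07 m is -0.0875, -0.055 m is -0.0688.

Request:
pendant(
  offsets={"rows":[[0.06,0,0,-0.0125,0,0,0],[0.06,0,0,-0.0313,0,0,0],[0.06,0,0,-0.05,0,0,0],[0.06,0,0,-0.0688,0,0,0],[0.06,0,0,-0.0875,0,0,0],[0.06,0,0,-0.0875,0,0,0]]},
)

```text
time_s: 3.35
eef_pos: [0.5925, -0.2229, 0.1002]
ee_rot: [[0.957, 0.289, 0.005], [0.289, -0.957, -0.001], [0.004, 0.003, -1.0]]
ft_force: [0.9, -0.8, -1.1]
gripper_width: 0.0672
finger_force: 34.3
```

```bash
python3 -c "
from h import *
rel([.69,-.223,.098])"
```

```text
[0.0933 0.0283 0.0026] [0. 0. 0.] dist 0.098
```

To row units: 0.0933 m is 0.1166, 0.073 m is 0.0913.

Request:
pendant(
  offsets={"rows":[[0.06,0.0375,0.0125,0,0,0,0],[0.06,0.075,0.0225,0,0,0,0],[0.06,0.1166,0.0354,0,0,0,0],[0.06,0.1166,0.0354,0,0,0,0],[0.06,0.1166,0.0354,0.025,0,0,0],[0.06,0.1166,0.0354,0.05,0,0,0],[0.06,0.1166,0.0354,0.0688,0,0,0],[0.06,0.1166,0.0354,0.0813,0,0,0],[0.06,0.1166,0.0354,0.0875,0,0,0],[0.06,0.1166,0.0354,0.09,0,0,0],[0.06,0.1166,0.0354,0.0913,0,0,0],[0.06,0.1166,0.0354,0.0913,0,0,0]]},
)

```text
time_s: 4.55
eef_pos: [0.6887, -0.2226, 0.0247]
ee_rot: [[0.957, 0.289, 0.001], [0.289, -0.957, -0.0], [0.001, 0.001, -1.0]]
ft_force: [-0.6, -0.3, -0.5]
gripper_width: 0.0673
finger_force: 34.4
```

To row units: 0.001 m is 0.0013.

Request:
pendant(
  offsets={"rows":[[0.06,0,0,0.0013,0,0,0],[0.06,0,0,0.0013,0,0,0],[0.06,0,0,0.0013,0,0,0]]},
)

```text
time_s: 4.85
eef_pos: [0.6889, -0.2226, 0.0245]
ee_rot: [[0.957, 0.289, 0.001], [0.289, -0.957, -0.0], [0.001, 0.001, -1.0]]
ft_force: [-2.3, 0.7, 5.4]
gripper_width: 0.0674
finger_force: 34.9
```

In contact with the shelf. I'll release, rise, and compute the approach to the meter.

To row units: -0.26 m is -0.325, -0.21 m is -0.2625.

Request:
pendant(
  offsets={"rows":[[0.07,0,0,0,0,0,0],[0.085,0,0,0,0,0,0],[0.085,0,0,0,0,0,0],[0.085,0,0,0,0,0,0],[0.085,0,0,-0.025,0,0,0],[0.085,0,0,-0.075,0,0,0],[0.085,0,0,-0.1375,0,0,0],[0.085,0,0,-0.2,0,0,0],[0.085,0,0,-0.2625,0,0,0],[0.085,0,0,-0.325,0,0,0],[0.085,0,0,-0.325,0,0,0]]},
)

```text
time_s: 5.95
eef_pos: [0.6919, -0.2234, 0.2946]
ee_rot: [[0.957, 0.289, 0.016], [0.289, -0.957, -0.004], [0.014, 0.008, -1.0]]
ft_force: [1.2, 0.5, 0.3]
gripper_width: 0.085
finger_force: 0.0
```

```bash
python3 - <<'E'
from fit import *
s=snap('scene','s1')
p=np.load('p.npy')
R,t=Tc(p);M=R@Rm()
g=meter(p,[0,0,.14]);ax=M[:,2];print(g,ax)
# gripping options: tool z = -ax ; tool y = -+ meter y
for sg in(1,-1):
    z=-ax;y=sg*M[:,1];x=np.cross(y,z);T=np.c_[x,y,z];rel(g+.13*ax,T)
c=s['frame'][195:255,180:300,::-1]
cv2.imwrite('pics/c4.png',cv2.resize(c,None,fx=6,fy=6,interpolation=cv2.INTER_CUBIC))
E
```

```text
[0.51511107 0.18905932 0.1514321 ] [-0.32742787  0.1018327   0.93937271]
[-0.0856 -0.4702  0.0133] [-0.4308 -0.1329 -2.5154] dist 0.478
[-0.0856 -0.4702  0.0133] [-0.1016  0.3291  0.5891] dist 0.478
```

View pics/c4.png

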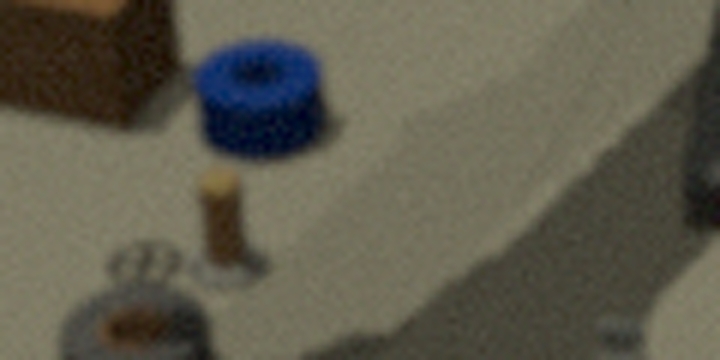

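The roll is lying flat beside the circle, at about (135,330) in the crop, and the bare post is at (222,225). Now to the meter.

To row units: -0.4702 m is -0.5878, -0.0856 m is -0.107, 0.5891 rad is 0.375.

Request:
pendant(
  offsets={"rows":[[0.085,-0.107,-0.5878,0.0166,-0.0647,0.2095,0.375],[0.085,-0.107,-0.5878,0.0166,-0.0647,0.2095,0.375],[0.085,-0.107,-0.5878,0.0166,-0.0647,0.2095,0.375],[0.085,-0.107,-0.5878,0.0166,-0.0647,0.2095,0.375],[0.085,-0.107,-0.5878,0.0166,-0.0647,0.2095,0.375],[0.085,-0.107,-0.5878,0.0166,-0.0647,0.2095,0.375],[0.085,-0.107,-0.5878,0.0166,-0.0647,0.2095,0.375],[0.085,-0.107,-0.5878,0.0166,-0.0647,0.2095,0.375],[0.085,-0.107,-0.5878,0.0166,-0.0647,0.2095,0.375],[0.085,-0.107,-0.5878,0.0166,-0.0647,0.2095,0.375],[0.085,-0.107,-0.5878,0.0166,-0.0647,0.2095,0.375],[0.085,-0.107,-0.5878,0.0166,-0.0647,0.2095,0.375],[0.085,-0.107,-0.5878,0.0166,-0.0647,0.2095,0.375],[0.085,-0.107,-0.5878,0.0166,-0.0647,0.2095,0.375]]},
)

```text
time_s: 7.4
eef_pos: [0.4708, 0.2007, 0.2695]
ee_rot: [[0.9, -0.3, 0.317], [-0.282, -0.954, -0.101], [0.333, 0.002, -0.943]]
ft_force: [0.1, -1.1, 0.5]
gripper_width: 0.0849
finger_force: 0.0
```

```bash
python3 - <<'E'
from fit import *
w=snap('wrist','w2');p=np.load('p.npy')
P=[meter(p,[x,y,.172]) for x,y in((.013,.023),(.013,-.023),(-.013,-.023),(-.013,.023))]
q=proj(w,P);print(q.round(1).tolist())
im=w['frame'][:,:,::-1].copy()
cv2.polylines(im,[q.astype(int)],True,(0,255,0),1)
cv2.imwrite('pics/w2o.png',im)
E
```

```text
[[245.0, 196.6], [309.0, 196.5], [308.1, 230.4], [246.1, 230.6]]
```

View pics/w2o.png

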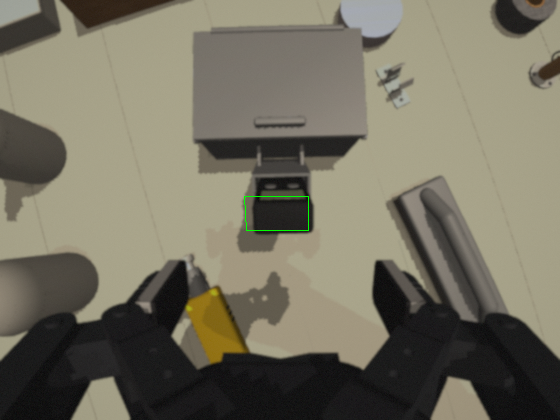

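The wrist view shows the meter's top face spanning u 252–313 and v 198–233, against a predicted 245–309 and 197–231. I'll correct by about 3.5 mm along −y and 1.5 mm along −x in the meter's frame.

```bash
python3 - <<'E'
from fit import *
p=np.load('p.npy');R,t=Tc(p);M=R@Rm()
g=meter(p,[-.0015,-.0035,.14]);z=-M[:,2];y=-M[:,1];T=np.c_[np.cross(y,z),y,z];np.savez('g.npz',g=g,T=T,ax=M[:,2]);print(g);rel(g,T)
E
```

```text
[0.51272617 0.18613568 0.15091775]
[0.0024 0.0013 0.1267] [ 0.0023  0.0106 -0.0023] dist 0.127
```

To row units: 0.1267 m is 0.1584, 0.115 m is 0.1438, 0.01 rad is 0.0064.

Request:
pendant(
  offsets={"rows":[[0.085,0.003,0.0016,0.05,0.0013,0.0064,-0.0013],[0.085,0.003,0.0016,0.0875,0.0013,0.0064,-0.0013],[0.085,0.003,0.0016,0.1188,0.0013,0.0064,-0.0013],[0.085,0.003,0.0016,0.1438,0.0013,0.0064,-0.0013],[0.085,0.003,0.0016,0.1584,0.0013,0.0064,-0.0013],[0.085,0.003,0.0016,0.1584,0.0013,0.0064,-0.0013],[0.055,0.003,0.0016,0.1584,0.0013,0.0064,-0.0013],[0.055,0.003,0.0016,0.1584,0.0013,0.0064,-0.0013],[0.055,0.003,0.0016,0.1584,0.0013,0.0064,-0.0013]]},
  clamp_n=30,
)

```text
time_s: 8.35
eef_pos: [0.5125, 0.1884, 0.1519]
ee_rot: [[0.897, -0.295, 0.328], [-0.277, -0.956, -0.099], [0.343, -0.002, -0.939]]
ft_force: [-0.1, 1.2, -0.0]
gripper_width: 0.055
finger_force: 0.0
```

```bash
python3 - <<'E'
from fit import *
w=snap('wrist','w3');cv2.imwrite('pics/w3c.png',w['frame'][100:400,:,::-1])
g=np.load('g.npz');rel(g['g'],g['T'])
E
```

```text
[0.0005 0.0021 0.0011] [-0.0025 -0.0001  0.0018] dist 0.002
```

View pics/w3c.png

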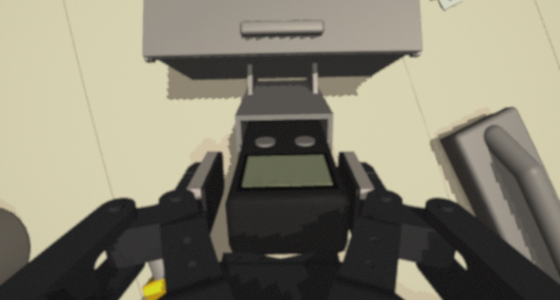

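The fingers straddle the meter, with the meter about 2 mm to the right of centre (288 vs 281). I'll shift and close.

To row units: 0.002 m is 0.0025, 0.001 m is 0.0013.

Request:
pendant(
  offsets={"rows":[[0.055,0,0.0025,0.0013,0,0,0],[0.055,0,0.0025,0.0013,0,0,0],[0.04,0,0.0025,0.0013,0,0,0],[0.04,0,0.0025,0.0013,0,0,0],[0.04,0,0.0025,0.0013,0,0,0],[0.04,0,0.0025,0.0013,0,0,0],[0.04,0,0.0025,0.0013,0,0,0]]},
  clamp_n=45,
)

```text
time_s: 9.1
eef_pos: [0.5119, 0.1862, 0.1504]
ee_rot: [[0.898, -0.294, 0.328], [-0.277, -0.956, -0.101], [0.343, -0.0, -0.939]]
ft_force: [-3.6, -0.7, 7.1]
gripper_width: 0.0457
finger_force: 45.4
```

To row units: -0.03 m is -0.0375, -0.02 m is -0.025.

Request:
pendant(
  offsets={"rows":[[0.04,0,0,-0.0063,0,0,0],[0.04,0,0,-0.0125,0,0,0],[0.04,0,0,-0.025,0,0,0],[0.04,0,0,-0.0375,0,0,0]]},
)

```text
time_s: 9.5
eef_pos: [0.5017, 0.1894, 0.1789]
ee_rot: [[0.898, -0.294, 0.327], [-0.277, -0.956, -0.1], [0.342, -0.0, -0.94]]
ft_force: [1.2, -0.2, -2.5]
gripper_width: 0.0454
finger_force: 46.3
```

Request:
pendant(
  offsets={"rows":[[0.04,0,0,-0.0188,0,0,0],[0.04,0,0,-0.0375,0,0,0],[0.04,0,0,-0.0563,0,0,0],[0.04,0,0,-0.075,0,0,0],[0.04,0,0,-0.0938,0,0,0],[0.04,0,0,-0.1188,0,0,0],[0.04,0,0,-0.15,0,0,0],[0.04,0,0,-0.15,0,0,0]]},
)

```text
time_s: 10.3
eef_pos: [0.4627, 0.2031, 0.2944]
ee_rot: [[0.897, -0.292, 0.331], [-0.276, -0.956, -0.096], [0.345, -0.006, -0.939]]
ft_force: [0.4, -0.3, -1.0]
gripper_width: 0.0456
finger_force: 46.5
```

The meter is drawn clear. I'll bring it upright above the mark.

```bash
cat > up.py <<'E'
from h import *
U=np.array([[.957,-.29,0],[-.29,-.957,0],[0,0,-1.]])
u,_,v=np.linalg.svd(U);U=u@v
E
python3 -c "
from up import *
rel([.598,-.2645,.25],U)"
```

```text
[0.2353 0.4079 0.1313] [-0.0051 -0.3521 -0.0035] dist 0.489
```

To row units: 0.4079 m is 0.5099, 0.367 m is 0.4588, -0.14 rad is -0.0891.

Request:
pendant(
  offsets={"rows":[[0.04,0.0294,0.0513,0.0163,-0.0003,-0.0223,0],[0.04,0.0588,0.1025,0.0325,-0.0006,-0.0446,-0.0006],[0.04,0.0875,0.1525,0.0488,-0.001,-0.0668,-0.0006],[0.04,0.1175,0.2038,0.0656,-0.0013,-0.0891,-0.001],[0.04,0.1475,0.255,0.082,-0.0016,-0.112,-0.0013],[0.04,0.1763,0.3063,0.0988,-0.0019,-0.1343,-0.0013],[0.04,0.2063,0.3575,0.115,-0.0022,-0.1566,-0.0016],[0.04,0.235,0.4075,0.1313,-0.0025,-0.1783,-0.0019],[0.04,0.265,0.4588,0.1475,-0.0029,-0.2018,-0.0019],[0.04,0.2941,0.5099,0.1641,-0.0032,-0.2242,-0.0022],[0.04,0.2941,0.5099,0.1641,-0.0032,-0.2242,-0.0022],[0.04,0.2941,0.5099,0.1641,-0.0032,-0.2242,-0.0022],[0.04,0.2941,0.5099,0.1641,-0.0032,-0.2242,-0.0022],[0.04,0.2941,0.5099,0.1641,-0.0032,-0.2242,-0.0022]]},
)

```text
time_s: 11.7
eef_pos: [0.5971, -0.2648, 0.248]
ee_rot: [[0.957, -0.29, -0.004], [-0.29, -0.957, -0.003], [-0.003, 0.004, -1.0]]
ft_force: [0.1, 0.2, -2.3]
gripper_width: 0.0456
finger_force: 46.9
```

```bash
python3 -c "
from up import *
rel([.598,-.2645,.175],U)"
```

```text
[ 0.001  -0.0008  0.073 ] [0.004  0.0028 0.0005] dist 0.073
```

To row units: 0.073 m is 0.0913, 0.065 m is 0.0813, 0.004 rad is 0.0025.

Request:
pendant(
  offsets={"rows":[[0.04,0.0013,-0.001,0.025,0.0025,0.0019,0],[0.04,0.0013,-0.001,0.0563,0.0025,0.0019,0],[0.04,0.0013,-0.001,0.0813,0.0025,0.0019,0],[0.04,0.0013,-0.001,0.0913,0.0025,0.0019,0],[0.04,0.0013,-0.001,0.0913,0.0025,0.0019,0],[0.04,0.0013,-0.001,0.0913,0.0025,0.0019,0]]},
)

```text
time_s: 12.3
eef_pos: [0.5986, -0.2663, 0.1762]
ee_rot: [[0.957, -0.291, 0.002], [-0.291, -0.957, -0.001], [0.002, 0.001, -1.0]]
ft_force: [0.4, 0.1, -1.3]
gripper_width: 0.0455
finger_force: 47.0
```

```bash
python3 - <<'E'
from up import *
a=snap('scene','s2');st=robot.read_state();e=np.array(st['eef_pos']);R=np.array(st['ee_rot']);print(e,st['ft_force'])
tip=e+R[:,2]*.14
print('scene tip,mark,top',proj(a,[tip,[.598,-.2645,0],e-R[:,2]*.032]).round(1).tolist())
A=cv2.resize(a['frame'][185:260,170:270,::-1],None,fx=8,fy=8,interpolation=cv2.INTER_CUBIC)
cv2.imwrite('pics/c5.png',A)
E
```

```text
[ 0.59876168 -0.2665884   0.17647997] [ 0.06685104 -0.0373182  -1.11295068]
scene tip,mark,top [[201.2, 229.0], [203.3, 238.9], [194.8, 176.9]]
```

View pics/c5.png

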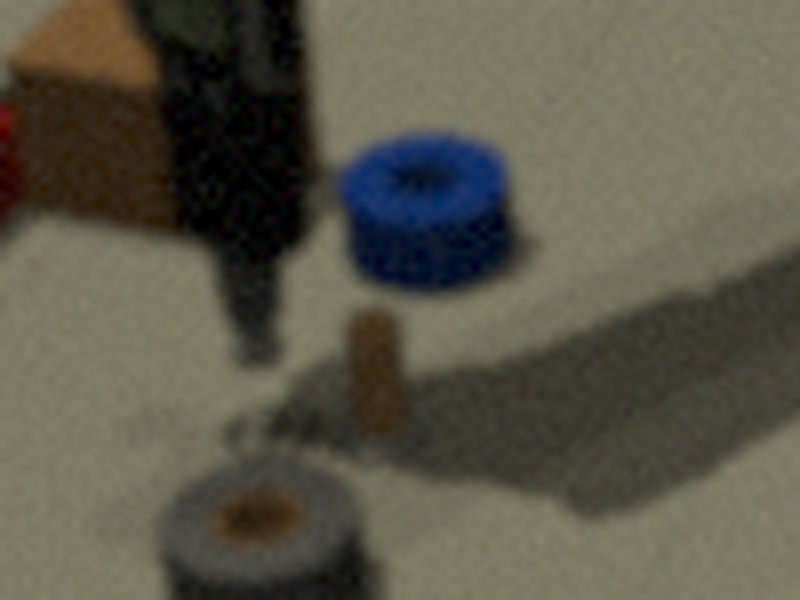

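The foot in the crop is centred at about (258,358), i.e. pixel (201.8,229.3), against a predicted (201.2,229.0). The meter is upright and L is about 0.140 m. I'll descend to just above the shelf and average the force there.

To row units: 0.03 m is 0.0375, 0.027 m is 0.0338, 0.002 rad is 0.0013.

Request:
pendant(
  offsets={"rows":[[0.04,-0.0013,-0.0013,0.0125,0.0006,0.0013,0],[0.04,-0.0013,-0.0013,0.025,0.0006,0.0013,0],[0.04,-0.0013,-0.0013,0.0338,0.0006,0.0013,0],[0.04,-0.0013,-0.0013,0.0375,0.0006,0.0013,0],[0.04,-0.0013,-0.0013,0.0375,0.0006,0.0013,0],[0.04,-0.0013,-0.0013,0.0375,0.0006,0.0013,0]]},
)

```text
time_s: 12.95
eef_pos: [0.5974, -0.2655, 0.145]
ee_rot: [[0.956, -0.292, 0.002], [-0.292, -0.956, -0.001], [0.002, 0.0, -1.0]]
ft_force: [0.2, 0.6, -1.9]
gripper_width: 0.0457
finger_force: 47.0
```

```bash
cat > f.py <<'E'
from up import *
F=[];Z=[]
for i in range(6):
    robot.snapshot('top');s=robot.read_state();F.append(s['ft_force'][2]);Z.append(s['eef_pos'])
print('F',np.mean(F).round(2),np.std(F).round(2),'pos',np.mean(Z,0).round(4),s['ee_rot'][0][2].round(3),s['ee_rot'][1][2].round(3),s['time_s'])
E
python3 f.py
```

```text
F -1.79 0.4 pos [ 0.5975 -0.2655  0.1453] 0.003 -0.001 13.25
```

Baseline is −1.8 N. I'll step down.

To row units: 0.004 m is 0.005, 0.002 m is 0.0025.

Request:
pendant(
  offsets={"rows":[[0.04,0,0,0.0025,0,0,0],[0.04,0,0,0.005,0,0,0],[0.04,0,0,0.005,0,0,0]]},
  only="ft_",
)

```text
ft_force: [0.2, -0.3, 0.7]
```

```bash
python3 f.py
```

```text
F 0.0 0.3 pos [ 0.5975 -0.2654  0.1412] 0.003 -0.001 13.85
```

Request:
pendant(
  offsets={"rows":[[0.04,0,0,0.0013,0,0,0],[0.04,0,0,0.0025,0,0,0],[0.04,0,0,0.0025,0,0,0]]},
  only="ft_",
)

```text
ft_force: [1.1, -0.3, 1.1]
```

```bash
python3 f.py
```

```text
F 1.21 0.31 pos [ 0.5975 -0.2654  0.1391] 0.003 -0.001 14.45
```

To row units: 0.0004 m is 0.0005.

Request:
pendant(
  offsets={"rows":[[0.04,0,0,0.0005,0,0,0],[0.04,0,0,0.0005,0,0,0],[0.04,0,0,0.0005,0,0,0],[0.04,0,0,0.0005,0,0,0],[0.04,0,0,0.0005,0,0,0]]},
  only="ft_|finger",
)

```text
ft_force: [0.9, 0.0, 1.5]
finger_force: 47.1
```

```bash
python3 f.py; python3 -c "
from h import *
print(robot.close_job())"
```

```text
F 1.5 0.35 pos [ 0.5974 -0.2654  0.1386] 0.002 -0.001 15.25
the job is handed in; nothing more can be done
None
```

The job is handed in, with no verdict returned: the roll lies flat, let go, about 100 mm from the post and the circle, and the meter is held upright on the cross (estimated within about 2 mm) with its foot in about 4 mm at about 3.3 N, both inferred from the wrist force.

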